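# Turn on the culture air with the square key

### The arm

A 6-joint arm with a two-finger parallel gripper is mounted at the origin on the work surface. World frame = base frame: x ahead of the robot, y to its left, z up, the work surface at z = 0. Lengths are in m, angles in rad, forces in N, time in s.
With the tool pointing down it reaches from about 0.25 to 0.775 m from the base axis. Payload 8.9 kg.
Tool frame: the origin (TCP) lies midway between the tips of the shut fingers; the grasp point (between the pads) lies 19 mm behind it; z points along the fingers, y is the line along which they close (so a half turn about z gives the same grasp; the last joint's range is limited). The gripper opens to 85 mm and grips with 20 to 120 N. Pads are 22 mm wide; open, the fingers measure 114 mm over their backs; the gripper's body (76 mm by 85 mm) begins 54 mm behind the grasp point. The pads swing forward as they close: fully open they stand 13 mm farther back than shut.
Start: joints at [-1.449, 0.291, -0.153, 1.127, 0, 1.431], TCP at [0.135, -0.507, 0.231] pointing down, gripper open.
Joint ranges: [-2.52, 2.52], [-0.91, 1.74], [-1.3, 1.37], [-1.96, 2.02], [-1.52, 1.47], [-3.14, 3.14]. Speed limits (rad/s): [2.22, 2.22, 2.79, 3.14, 3.14, 3.14].

### API

Orientations are given as a unit quaternion [x, y, z, w].
In Python, from rig import arm, optics gives the robot as it stands.
- The arm moves only by the tool jog_arm, never from a script. Its argument "plan" is a list of rows, each a list of 2 entries, a list of its own where there are three numbers: the shift along the tool's x, y, z in m, then the turn, a rotation vector about the tool's x, y, z in rad. A call has 1 to 12 rows; each row shifts and turns the commanded pose from where the row before left it, along the tool's axes as they then stand; what a row does not reach is not made up. A row lasts 1/8 s, in which the tool goes at most 62.5 mm and 10.7 degrees, less where a joint would pass 70% of its speed; a pose out of reach is approached as far as the arm can. A call with a gripper value outside its range is refused whole. "gripper" is the opening, from -1 (shut) to 1 (fully open), set as the call begins (left out, the last holds). The fingers move at their own pace and stop on an object; the grip force is fixed at half the most. Time passes only in rows, so rows that do not move let the fingers close. It gives the time, the measured TCP pose, the force, the opening and the grip force at its end, in the units of the state.
- arm.sense(): the state, without advancing time (a new reading comes with each control period).
- optics.grab_frame(name): name is "scene" or "side" or "wrist"; returns (picture, depth): 420x560x3 uint8, blue, green, red; 420x560 float32, m along the optical axis (not along the pixel's ray), 0 where there is no reading.
- optics.get_calibration(name): a dict with "fx", "fy", "cx", "cy" (pixels), "origin" and "orientation" of the camera in the world; the wrist camera has in their place "mount" (4x4, takes a point from camera to tool coordinates, whose origin is the TCP and whose axes are the flange's). Camera axes: x right, y down, z forward; pixel columns grow to the right and rows downward; lengths in m; the calibration is good to about 2 mm. A picture is of the moment at which its call begins: read the wrist's pose just before it. get_calibration takes no time and is no camera call.
- arm.finish_job(): hands the job in; it is judged then, once.
The state is a dict: "time_s": time; "qpos": joint angles; "joint_vel": joint speeds; "joint_efforts": joint torques, N m; "ee_pos": TCP position; "ee_rot": TCP orientation; "ft_force": force on the tool from outside, world axes, zero at the start; "wrist_torque": the same for the moment, N m; "width": finger opening in m; "finger_force": force on a finger pad.
Only numpy, scipy, OpenCV 4.12 (cv2) and the standard library are available. Lean on these libraries where they do the work, as an engineer would, in place of code of your own. Each camera call takes 0.05 s, during which the arm holds its last target. There are 200 camera calls.

### The job

Turn on the air for the cultures: take the loose square key out of its wooden stand, push it fully home in the recessed square socket of the sloping valve box, and only then turn it clockwise (looking into the socket) as far as it goes. Leave the key standing in the socket and do not disturb the other things on the table.

Things in the scene. Friction and masses are not known exactly. Their poses are not given: they have to be found in the camera images.
- key: The loose key, 105 mm long, 180 to 290 g. Origin: centre of its lower tip; z runs up its length to the handle. Steel shank 18 mm square (sides along the key's x and y) from 8 to 75 mm; the lowest 8 mm taper to 14 mm square at the tip. On top a black bar handle 80 mm long (along x), 14 mm thick (along y), from 75 to 105 mm up: pinch it across y at its middle, 90 mm up. Any quarter turn fits the socket.
- stand: Wooden block 85 x 85 x 45 mm high, fixed to the table, with a 22 mm square pocket 35 mm deep in the middle of its top; the key stands upright in it at the start, handle up, within 0.1 rad of the block's yaw. Origin: centre of its underside.
- valve: The fixed air shut-off: a grey box with a 100 x 100 mm aluminium face sloping 30 degrees, on a foot 110 mm square. Origin on the table under the middle of the face, which is 105 mm up; highest point 133 mm. The face looks up and to its own -x side (normal (-0.5, 0, 0.866)), turned away from the robot within 0.4 rad. In it a 56 mm round opening with the square socket inside, and two black marks at the rim.
- socket (a point): Centre of the mouth of the square socket, 6 mm below the sloping face, in a 38 mm square steel rotor that turns with it. z points out of the socket along its axis (30 degrees from vertical, the key must be tilted to it); x and y lie along the socket's sides and turn with it; a black pointer bar is on its +x side. Hole 20.5 mm square, chamfered, 30 mm deep: with the key fully home the key's origin is 30 mm below this point along -z.
- rotor (a joint): Angle of the socket in rad: 0 = air shut (pointer at the mark on the high side of the face), 1.2 = fully open, hard stop at the other mark. Grows clockwise looking into the socket (negative about the socket's z). It starts between 0 and 0.25 and stays where it is left; friction about 0.15 N m. The key has about 0.13 rad of play in the socket before it drives.
- blanked_box: A second fixed sloping box of the same outside size and shape as the valve, but its face is closed, with a round steel plug of 52 mm diameter standing 12 mm out and no opening. Not to be used. Origin on the table below the middle of its face.
- spanner: Loose steel spanner, 160 mm long, lying on the table; leave alone. Origin: centre of its underside.
- feed_jar: Loose small brown jar with white cap, 38 mm diameter, 55 mm high; leave alone. Origin: centre of its underside.
- spoon: Loose steel spoon, 150 mm long, lying on the table nearest the robot; leave alone. Origin: under the middle of its length.
- dish: Loose white dish, 64 mm diameter, 22 mm high; leave alone. Origin: centre of its underside.
- beaker: Loose clear beaker, 70 mm diameter, 90 mm high, behind the boxes; leave alone. Origin: centre of its underside.
- culture_jar: Loose green jar with white lid, 84 mm diameter, 130 mm high, behind the boxes; leave alone. Origin: centre of its underside.

How it is judged:
On the way:
1. the key is fully home in the socket before the valve is turned (z of key in the frame of socket below -0.025 m and distance between key and socket below 0.034 m and angle between the z axis of key and the z axis of socket, either way round below 0.17 rad and value of joint rotor below 0.55 rad), for 0.1 s.
At the end, for the whole second after the job is handed in: The valve is within 0.15 rad of its open stop (joint above 1.05 rad), the key is still in the socket, its tip at least 25 mm deep, within 0.2 rad of the socket's axis, and at rest (value of joint rotor above 1.05 rad and z of key in the frame of socket below -0.025 m and distance between key and socket below 0.034 m and angle between the z axis of key and the z axis of socket, either way round below 0.2 rad and linear speed of key below 0.02 m/s); the robot touches nothing.
It fails at once if the valve is turned while the key is not in the socket (value of joint rotor above 0.6 rad and distance between key and socket above 0.045 m).
It fails at once if something else on the table is moved by more than 30 mm or tipped over (distance of any of spanner, feed_jar, spoon, dish, beaker, culture_jar from where it was at the start of the episode above 0.03 m or angle between any of feed_jar, beaker, culture_jar's own z axis and vertical above 0.6 rad).
It also fails if it takes over 51 s, if anything falls off the work surface, if the arm or the gripper's body presses on something with over 40 N, if the wrist force passes 120 N, or if a joint passes its speed limit or range.

## Working session

There is one attempt and no reset: what is moved stays moved. The work goes in short steps, Python scripts to look and compute and a tool call to move; the robot and the scene stay as the last step left them, time stands still between calls to the robot, and variables do not carry over. Pictures are saved under pics/ and viewed, at most 10 in all, crops included, and the job is handed in when it is done.

Besides the shell and the picture viewer there is one more tool, called after "Emit:" in YAML: its name, and indented under it one key for each argument. jog_arm: Moves the arm, as the interface text tells. Its arguments: {"type":"object","properties":{"plan":{"type":"array","items":{"type":"array"}},"gripper":{"type":"number"}},"required":["plan"]}

```bash
mkdir -p pics; ls; cat > h.py <<'E'
import numpy as np, cv2
from scipy.spatial.transform import Rotation as R
from rig import arm, optics
def cam(name):
    c=optics.get_calibration(name)
    K=np.array([[c['fx'],0,c['cx']],[0,c['fy'],c['cy']],[0,0,1]])
    if 'mount' in c:
        s=arm.sense(); T=np.eye(4); T[:3,:3]=R.from_quat(s['ee_rot']).as_matrix(); T[:3,3]=s['ee_pos']
        T=T@np.array(c['mount'])
    else:
        T=np.eye(4); o=np.array(c['orientation']); T[:3,:3]=R.from_quat(o).as_matrix() if o.size==4 else o; T[:3,3]=c['origin']
    return K,T
def grab(name):
    K,T=cam(name); p,d=optics.grab_frame(name)
    return p,d,K,T
def cloud(d,K,T):
    v,u=np.mgrid[:d.shape[0],:d.shape[1]]
    P=np.stack([(u-K[0,2])/K[0,0]*d,(v-K[1,2])/K[1,1]*d,d],-1)
    W=P@T[:3,:3].T+T[:3,3]; W[d==0]=np.nan
    return W
def ray(uv,K,T,z):
    uv=np.atleast_2d(uv).astype(float); r=np.c_[(uv-K[[0,1],[2,2]])/K[[0,1],[0,1]],np.ones(len(uv))]@T[:3,:3].T
    return T[:3,3]+r*((z-T[2,3])/r[:,2])[:,None]
E
python3 - <<'E'
from h import *
s=arm.sense(); print(s['ee_pos'],s['ee_rot'],s['width'],s['time_s'])
for n in ['scene','side']:
    p,d,K,T=grab(n); print(n,K[0,0],T.round(3).tolist())
    cv2.imwrite(f'pics/{n}.png',p); np.savez(f'{n}.npz',p=p,d=d,K=K,T=T)
print(optics.get_calibration('wrist'))
E
```

```text
pics
[ 0.13531575 -0.50682674  0.23076756] [ 9.91511887e-01  1.30014607e-01  7.08149295e-06 -6.16972459e-04] 0.08552674550044577 0.0
scene 417.15555884558984 [[0.499, 0.637, -0.587, 1.143], [0.866, -0.352, 0.355, -0.319], [0.02, -0.686, -0.728, 0.784], [0.0, 0.0, 0.0, 1.0]]
side 533.8334238745789 [[-0.754, -0.464, 0.464, 0.041], [-0.656, 0.526, -0.54, 0.659], [0.006, -0.712, -0.702, 0.924], [0.0, 0.0, 0.0, 1.0]]
{'fx': 317.5718501969112, 'fy': 317.5718501969112, 'cx': 282.2223185335676, 'cy': 209.77824998859197, 'mount': array([[-1.98153007e-05, -9.64400795e-01, -2.64444901e-01,
         6.84406230e-02],
       [ 9.99999713e-01, -2.19458499e-04,  7.25408792e-04,
         4.63642079e-04],
       [-7.57619497e-04, -2.64444811e-01,  9.64400523e-01,
        -1.41967953e-01],
       [ 0.00000000e+00,  0.00000000e+00,  0.00000000e+00,
         1.00000000e+00]])}
```

View pics/scene.png

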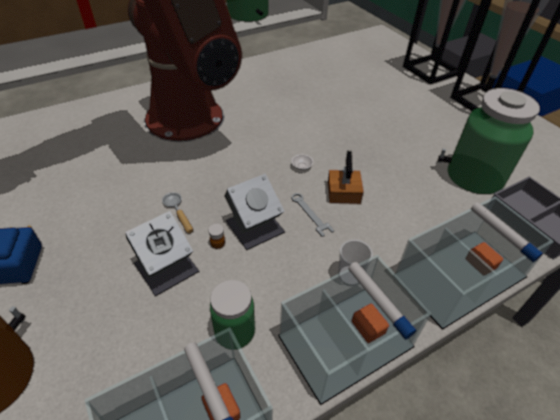

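View pics/side.png

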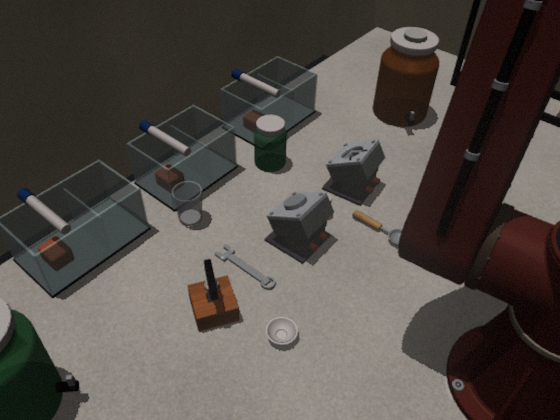

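The scene view shows the key in its stand near (347,178), the open valve at (160,240), the blanked box at (256,205), the spoon at (178,210), and the feed jar at (216,235). In the side view the key is at (212,280) and the valve at (355,155). Next I measure them from depth.

```bash
python3 - <<'E'
from h import *
for n,kb,vb in [('scene',(315,145,375,210),(115,205,205,295)),('side',(180,250,245,330),(315,130,395,205))]:
    f=np.load(n+'.npz'); p,d,K,T=f['p'],f['d'],f['K'],f['T']; W=cloud(d,K,T)
    def sub(b): return W[b[1]:b[3],b[0]:b[2]].reshape(-1,3),p[b[1]:b[3],b[0]:b[2]].reshape(-1,3)
    w,c=sub(kb)
    m=(abs(w[:,2]-.045)<.005)&(c[:,2]>c[:,0]+20.)
    if m.sum()>5:
        q=w[m,:2].astype(np.float32); print(n,'stand',cv2.minAreaRect(q),m.sum())
    m=(w[:,2]>.093)&(w[:,2]<.14)
    q=w[m]; print('handle',m.sum(),q.mean(0).round(4),q[:,2].max()); 
    if m.sum()>4: print(cv2.minAreaRect(q[:,:2].astype(np.float32)))
    w,c=sub(vb)
    q=w[(w[:,2]>.07)&(w[:,2]<.145)]
    # plane face by RANSAC
    rng=np.random.default_rng(0);best=0
    for _ in range(500):
        a,b,e=q[rng.choice(len(q),3,False)]; nn=np.cross(b-a,e-a); nn/=np.linalg.norm(nn)+1e-12; nn*=np.sign(nn[2])
        if abs(nn[2]-.866)>.05: continue
        m=abs((q-a)@nn)<.002
        if m.sum()>best: best=m.sum();bm=m
    g=q[bm];ctr=g.mean(0);nn=np.linalg.svd(g-ctr)[2][2];nn*=np.sign(nn[2])
    yaw=np.arctan2(-nn[1],-nn[0]);
    X=np.array([np.cos(yaw)*.866,np.sin(yaw)*.866,.5]);Y=np.cross(nn,X)
    r=cv2.minAreaRect(np.c_[(g-ctr)@X,(g-ctr)@Y].astype(np.float32)); C=ctr+X*r[0][0]+Y*r[0][1]
    print('valve',best,nn.round(3),'yaw',yaw,'rect',r,'C',C.round(4))
E
```

```text
scene stand ((0.537205696105957, 0.2475118637084961), (0.08664881438016891, 0.09171353280544281), 60.503013610839844) 640
handle 168 [0.5447 0.2411 0.1108] 0.11741289341662409
((0.5384486317634583, 0.246755912899971), (0.01407466921955347, 0.08096836507320404), 54.5029296875)
valve 1394 [0.502 0.064 0.863] yaw -3.0140489385356224 rect ((0.0009709522128105164, -0.0008644610643386841), (0.10047756135463715, 0.10040810704231262), 0.5683107376098633) C [ 0.5519 -0.2498  0.1055]
side stand ((0.5367266535758972, 0.24896523356437683), (0.08545145392417908, 0.0904606431722641), 59.14996337890625) 1270
handle 306 [0.5302 0.2543 0.1131] 0.12005252842927461
((0.5353699922561646, 0.2501181960105896), (0.014142355881631374, 0.08168943971395493), 54.59395217895508)
valve 515 [0.505 0.056 0.861] yaw -3.0315364303959234 rect ((0.0008606798946857452, -0.07418332993984222), (0.10662469267845154, 0.27926260232925415), 2.922312021255493) C [ 0.5383 -0.1613  0.1092]
```

```bash
cat >> h.py <<'E'
def frame(z,y):
    z=np.array(z,float);z/=np.linalg.norm(z);y=np.array(y,float);y-=z*(y@z);y/=np.linalg.norm(y)
    return np.c_[np.cross(y,z),y,z]
def cur():
    s=arm.sense();T=np.eye(4);T[:3,:3]=R.from_quat(s['ee_rot']).as_matrix();T[:3,3]=s['ee_pos'];return T
def rows(T0,Rt,pt,N):
    rt=R.from_matrix(T0[:3,:3].T@Rt).as_rotvec(); w=rt/N
    S=sum(R.from_rotvec(w*k).as_matrix() for k in range(N))
    v=np.linalg.solve(S,T0[:3,:3].T@(np.array(pt)-T0[:3,3])); v=v.round(4);w=w.round(4)
    A=np.eye(4);A[:3,:3]=R.from_rotvec(w).as_matrix();A[:3,3]=v;T=T0.copy();ps=[]
    for k in range(N): T=T@A;ps.append(T[:3,3].round(3).tolist())
    print(N,'rows',v.tolist(),w.tolist(),'step mm',np.linalg.norm(v)*1e3,'deg',np.degrees(np.linalg.norm(w)));print(ps[::3],ps[-1]); return T
E
python3 - <<'E'
from h import *
n=np.array([.503,.06,.862]);C=np.array([.552,-.25,.1055])
rows(cur(),frame(-n,[-.12,.99,0]),C+.13*n,12)
rows(cur(),frame(-n,[.12,-.99,0]),C+.13*n,12)
E
```

```text
12 rows [0.0303, 0.0607, -0.0014] [0.0658, 0.0046, -0.2417] step mm 67.85676090118065 deg 14.354815809346654
[[0.18, -0.558, 0.232], [0.366, -0.628, 0.218], [0.55, -0.553, 0.198], [0.637, -0.374, 0.198]] [0.617, -0.242, 0.218]
12 rows [0.0432, -0.0138, -0.0095] [0.0031, -0.0442, 0.0115] step mm 46.33497599006608 deg 2.6228077906033467
[[0.174, -0.482, 0.24], [0.292, -0.411, 0.258], [0.413, -0.344, 0.257], [0.536, -0.281, 0.239]] [0.617, -0.242, 0.218]
```

Emit:
jog_arm:
  plan:
    - [[0.0432, -0.0138, -0.0095], [0.0031, -0.0442, 0.0115]]
    - [[0.0432, -0.0138, -0.0095], [0.0031, -0.0442, 0.0115]]
    - [[0.0432, -0.0138, -0.0095], [0.0031, -0.0442, 0.0115]]
    - [[0.0432, -0.0138, -0.0095], [0.0031, -0.0442, 0.0115]]
    - [[0.0432, -0.0138, -0.0095], [0.0031, -0.0442, 0.0115]]
    - [[0.0432, -0.0138, -0.0095], [0.0031, -0.0442, 0.0115]]
    - [[0.0432, -0.0138, -0.0095], [0.0031, -0.0442, 0.0115]]
    - [[0.0432, -0.0138, -0.0095], [0.0031, -0.0442, 0.0115]]
    - [[0.0432, -0.0138, -0.0095], [0.0031, -0.0442, 0.0115]]
    - [[0.0432, -0.0138, -0.0095], [0.0031, -0.0442, 0.0115]]
    - [[0.0432, -0.0138, -0.0095], [0.0031, -0.0442, 0.0115]]
    - [[0.0432, -0.0138, -0.0095], [0.0031, -0.0442, 0.0115]]

```text
time_s: 1.6
ee_pos: [0.5983, -0.2425, 0.2101]
ee_rot: [0.966, 0.06, -0.25, 0.02]
ft_force: [-62.3, 21.7, 24.1]
width: 0.0853
finger_force: 0.0
```

Emit:
jog_arm:
  plan:
    - [[0, 0, 0], [0, 0, 0]]
    - [[0, 0, 0], [0, 0, 0]]
    - [[0, 0, 0], [0, 0, 0]]

```text
time_s: 1.98
ee_pos: [0.5958, -0.2435, 0.2132]
ee_rot: [0.966, 0.059, -0.25, 0.02]
ft_force: [-0.5, 0.5, -0.1]
width: 0.0854
finger_force: 0.0
```

```bash
python3 - <<'E'
from h import *
p,d,K,T=grab('wrist'); s=arm.sense(); print(s['qpos'],s['joint_vel'],s['ft_force'],cur().round(3).tolist())
cv2.imwrite('pics/w1.png',p); np.savez('w1.npz',p=p,d=d,K=K,T=T)
E
```

```text
[-0.38010254  1.06775522  1.06991418  2.02133376 -0.2431356   2.69476397] [ 0.00093119 -0.00044631  0.00144038 -0.0013118   0.00100374  0.00030647] [-0.1139447  -0.47628545  0.81163089] [[0.868, 0.124, -0.48, 0.596], [0.105, -0.992, -0.067, -0.244], [-0.485, 0.008, -0.875, 0.213], [0.0, 0.0, 0.0, 1.0]]
```

View pics/w1.png

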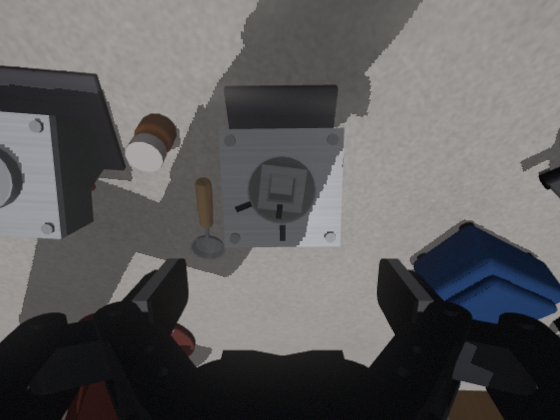

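The wrist view shows the valve face, with the socket square at about (282,186). The pointer bar is at (279,211), the shut mark at (283,233) and the open mark at (244,207). The feed jar and spoon lie clear of it on the left. I'll take precise measurements and an enlarged crop.

```bash
python3 - <<'E'
from h import *
f=np.load('w1.npz'); p,d,K,T=f['p'],f['d'],f['K'],f['T']; W=cloud(d,K,T)
reg=np.zeros(d.shape,bool); reg[130:246,224:340]=1
yy,xx=np.mgrid[:420,:560]; q=W[reg&(np.hypot(xx-282,yy-188)>36)]; q=q[~np.isnan(q[:,0])]
ctr=np.median(q,0);nn=np.array([.503,.06,.862])
for _ in range(5):
    g=q[abs((q-ctr)@nn)<.003]; ctr=g.mean(0); nn=np.linalg.svd(g-ctr)[2][2]; nn*=np.sign(nn[2])
X=np.array([-nn[0],-nn[1],0]);X-=nn*(X@nn);X/=np.linalg.norm(X);Y=np.cross(nn,X)
allq=W[100:270,200:360].reshape(-1,3);g=allq[abs((allq-ctr)@nn)<.003]
r=cv2.minAreaRect(np.c_[(g-ctr)@X,(g-ctr)@Y].astype(np.float32));C=ctr+X*r[0][0]+Y*r[0][1]
print('n',nn.round(4),'yaw',np.arctan2(-nn[1],-nn[0]),'C',C.round(4),r)
# rectified image of rotor plane (6mm below face): 8 px/mm, cols=X, rows=Y
off=-.006; S=7; h=32
gx,gy=np.meshgrid(np.arange(-h,h,1/S)/1e3,np.arange(-h,h,1/S)/1e3)
P=C+off*nn+gx[...,None]*X+gy[...,None]*Y
c=(P-T[:3,3])@T[:3,:3]; u=(c[...,0]/c[...,2]*K[0,0]+K[0,2]).astype(np.float32);v=(c[...,1]/c[...,2]*K[1,1]+K[1,2]).astype(np.float32)
im=cv2.remap(p,u,v,cv2.INTER_CUBIC); im=cv2.convertScaleAbs(im,alpha=2.0)
cv2.circle(im,(h*S,h*S),3,(0,0,255),-1)
cv2.imwrite('pics/rect.png',im)
dd=((W-C)@nn); 
# depth in the hole
m=(dd<-.015)&(np.linalg.norm(W-C,axis=2)<.05); 
print('hole px',m.sum(), (W[m]-C)@X if m.sum()<5 else [((W[m]-C)@X).mean(),((W[m]-C)@Y).mean()])
E
```

```text
n [0.4957 0.0671 0.8659] yaw -3.0070058090944465 C [ 0.5525 -0.25    0.1044] ((0.001453641802072525, 0.0003844909369945526), (0.10072801262140274, 0.10035554319620132), 89.59480285644531)
hole px 624 [np.float64(-0.0011812088857466596), np.float64(0.0004353619405002475)]
```

View pics/rect.png

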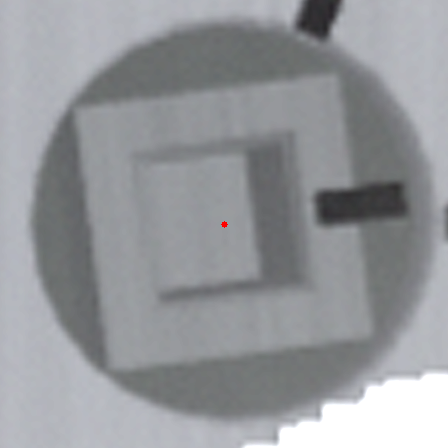

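The rectified view (7 px/mm, mirrored) shows the rotor square centred on C to within 0.3 mm. It is turned about 7.5° (0.13 rad), and the hole is clear. Next I go above the key.

```bash
python3 - <<'E'
from h import *
a=np.radians(54.5)
T=cur(); Tm=T.copy(); Tm[:3,3]+=[-.03,.03,.04]
rows(T,frame([0,0,-1],[np.cos(a),np.sin(a),0]),[.537,.2485,.24],20)
E
```

```text
20 rows [0.0282, -0.0134, -0.0076] [-0.03, 0.0123, -0.1168] step mm 32.13347164562211 deg 6.945215157796629
[[0.622, -0.227, 0.206], [0.688, -0.159, 0.19], [0.726, -0.071, 0.182], [0.732, 0.025, 0.183], [0.704, 0.116, 0.193], [0.647, 0.191, 0.211], [0.567, 0.24, 0.232]] [0.537, 0.249, 0.24]
```

```bash
python3 - <<'E'
from h import *
a=np.radians(54.5)
T=cur(); T=rows(T,frame([0,0,-1],[.12,-.99,0]),[.52,-.2,.25],5)
T=rows(T,T[:3,:3],[.52,.2485,.24],11)
rows(T,frame([0,0,-1],[np.cos(a),np.sin(a),0]),[.537,.2485,.24],14)
E
```

```text
5 rows [-0.0157, -0.0105, -0.0029] [0.0018, 0.1012, 0.0004] step mm 19.108898450721853 deg 5.799295285364793
[[0.582, -0.235, 0.223], [0.537, -0.208, 0.246]] [0.52, -0.2, 0.25]
11 rows [0.0049, -0.0405, 0.0009] [0.0, 0.0, 0.0] step mm 40.80526926758357 deg 0.0
[[0.52, -0.159, 0.249], [0.52, -0.037, 0.246], [0.52, 0.086, 0.244], [0.52, 0.208, 0.241]] [0.52, 0.249, 0.24]
14 rows [0.0005, 0.0015, -0.0] [0.0, 0.0, -0.1715] step mm 1.5811388300841898 deg 9.826226186493619
[[0.521, 0.248, 0.24], [0.524, 0.244, 0.24], [0.529, 0.243, 0.24], [0.533, 0.244, 0.24], [0.537, 0.247, 0.24]] [0.537, 0.249, 0.24]
```

Emit:
jog_arm:
  plan:
    - [[-0.0157, -0.0105, -0.0029], [0.0018, 0.1012, 0.0004]]
    - [[-0.0157, -0.0105, -0.0029], [0.0018, 0.1012, 0.0004]]
    - [[-0.0157, -0.0105, -0.0029], [0.0018, 0.1012, 0.0004]]
    - [[-0.0157, -0.0105, -0.0029], [0.0018, 0.1012, 0.0004]]
    - [[-0.0157, -0.0105, -0.0029], [0.0018, 0.1012, 0.0004]]
    - [[0.0049, -0.0405, 0.0009], [0, 0, 0]]
    - [[0.0049, -0.0405, 0.0009], [0, 0, 0]]
    - [[0.0049, -0.0405, 0.0009], [0, 0, 0]]
    - [[0.0049, -0.0405, 0.0009], [0, 0, 0]]
    - [[0.0049, -0.0405, 0.0009], [0, 0, 0]]
    - [[0.0049, -0.0405, 0.0009], [0, 0, 0]]
    - [[0.0049, -0.0405, 0.0009], [0, 0, 0]]

```text
time_s: 3.52
ee_pos: [0.5274, 0.0831, 0.2418]
ee_rot: [0.998, 0.06, -0.017, 0.001]
ft_force: [0.1, -1.1, -0.2]
width: 0.0854
finger_force: 0.0
```

Emit:
jog_arm:
  plan:
    - [[0.0049, -0.0405, 0.0009], [0, 0, 0]]
    - [[0.0049, -0.0405, 0.0009], [0, 0, 0]]
    - [[0.0049, -0.0405, 0.0009], [0, 0, 0]]
    - [[0.0049, -0.0405, 0.0009], [0, 0, 0]]
    - [[0, 0, 0], [0, 0, -0.17]]
    - [[0, 0, 0], [0, 0, -0.17]]
    - [[0, 0, 0], [0, 0, -0.17]]
    - [[0, 0, 0], [0, 0, -0.17]]
    - [[0, 0, 0], [0, 0, -0.17]]
    - [[0, 0, 0], [0, 0, -0.17]]
    - [[0, 0, 0], [0, 0, -0.17]]
    - [[0, 0, 0], [0, 0, -0.17]]

```text
time_s: 5.03
ee_pos: [0.5336, 0.1969, 0.2381]
ee_rot: [0.709, 0.705, -0.002, -0.029]
ft_force: [-0.6, 1.4, -0.2]
width: 0.0857
finger_force: 0.0
```

Emit:
jog_arm:
  plan:
    - [[0, 0, 0], [0, 0, -0.17]]
    - [[0, 0, 0], [0, 0, -0.17]]
    - [[0, 0, 0], [0, 0, -0.17]]
    - [[0, 0, 0], [0, 0, -0.17]]
    - [[0, 0, 0], [0, 0, -0.17]]
    - [[0, 0, 0], [0, 0, -0.15]]
    - [[0, 0, 0], [0, 0, 0]]
    - [[0, 0, 0], [0, 0, 0]]

```text
time_s: 6.02
ee_pos: [0.5336, 0.197, 0.2379]
ee_rot: [0.289, 0.957, 0.012, -0.027]
ft_force: [0.0, -0.6, -0.0]
width: 0.0854
finger_force: 0.0
```

```bash
python3 - <<'E'
from h import *
p,d,K,T=grab('wrist'); s=arm.sense(); print(s['time_s'],s['qpos'].round(3),cur().round(3).tolist())
cv2.imwrite('pics/w2.png',p); W=cloud(d,K,T)
m=(W[...,2]>.1)&(W[...,2]<.13)&(np.hypot(W[...,0]-.537,W[...,1]-.2485)<.055)
q=W[m]; print('handle',m.sum(),q[:,2].max(),np.median(q[:,2]),cv2.minAreaRect(q[abs(q[:,2]-np.median(q[:,2]))<.003][:,:2].astype(np.float32)))
u=np.argwhere(m)[:,::-1]; print(u.min(0),u.max(0))
a=np.radians(54.5); C=cur(); rows(C,frame([0,0,-1],[np.cos(a),np.sin(a),0]),[.537,.2485,.081],6)
E
```

```text
6.075 [0.199 0.398 0.019 1.227 0.046 0.783] [[-0.832, 0.553, -0.044, 0.534], [0.551, 0.833, 0.038, 0.197], [0.058, 0.007, -0.998, 0.238], [0.0, 0.0, 0.0, 1.0]]
handle 1654 0.11609197104700048 0.11389371913056237 ((0.5365990996360779, 0.2486649602651596), (0.014285851269960403, 0.07998862117528915), 54.66920852661133)
[321 131] [343 224]
6 rows [0.0035, 0.0073, 0.0263] [0.001, -0.0096, 0.0057] step mm 27.517812413053477 deg 0.6422496538566413
[[0.534, 0.206, 0.212], [0.535, 0.232, 0.134]] [0.537, 0.249, 0.081]
```

View pics/w2.png

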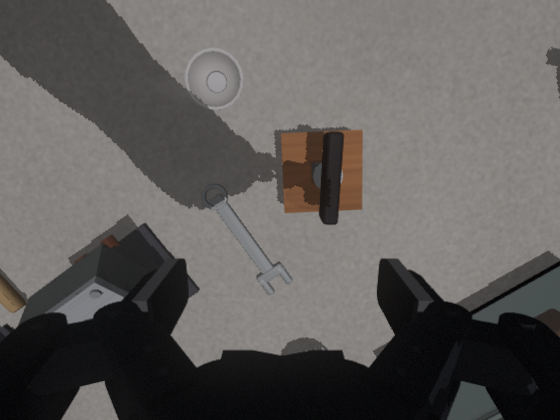

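The wrist view shows the key's handle at (332,178), upright in the stand at (320,172). Its position, (0.5366,0.2487) at 54.7°, agrees with the first measurement. I move over it first, then descend.

```bash
python3 - <<'E'
from h import *
a=np.radians(54.6); C=cur(); F=frame([0,0,-1],[np.cos(a),np.sin(a),0])
T=rows(C,F,[.5366,.2487,.18],4); rows(T,F,[.5366,.2487,.081],6)
E
```

```text
4 rows [0.0061, 0.0111, 0.0148] [0.0016, -0.0144, 0.0081] step mm 19.479733057719244 deg 0.9510581652132196
[[0.534, 0.21, 0.224], [0.537, 0.249, 0.18]] [0.537, 0.249, 0.18]
6 rows [0.0, -0.0, 0.0165] [-0.0, -0.0, 0.0] step mm 16.5 deg 0.0
[[0.537, 0.249, 0.163], [0.537, 0.249, 0.114]] [0.537, 0.249, 0.081]
```

Emit:
jog_arm:
  plan:
    - [[0.0061, 0.0111, 0.0148], [0.0016, -0.0144, 0.0081]]
    - [[0.0061, 0.0111, 0.0148], [0.0016, -0.0144, 0.0081]]
    - [[0.0061, 0.0111, 0.0148], [0.0016, -0.0144, 0.0081]]
    - [[0.0061, 0.0111, 0.0148], [0.0016, -0.0144, 0.0081]]
    - [[0, 0, 0], [0, 0, 0]]
    - [[0, 0, 0], [0, 0, 0]]

```text
time_s: 6.82
ee_pos: [0.5367, 0.2486, 0.1803]
ee_rot: [0.303, 0.953, 0.0, 0.0]
ft_force: [0.2, -0.2, 0.0]
width: 0.0857
finger_force: 0.0
```

```bash
python3 - <<'E'
from h import *
a=np.radians(54.6); C=cur(); F=frame([0,0,-1],[np.cos(a),np.sin(a),0]); print(C[:3,3],arm.sense()['time_s'])
rows(C,F,[.5366,.2487,.081],7)
E
```

```text
[0.53670493 0.2486456  0.18026275] 6.825
7 rows [0.0, -0.0, 0.0142] [0.0, -0.0, 0.0004] step mm 14.200000000000001 deg 0.02291831180523293
[[0.537, 0.249, 0.166], [0.537, 0.249, 0.123], [0.537, 0.249, 0.081]] [0.537, 0.249, 0.081]
```

Emit:
jog_arm:
  plan:
    - [[0, 0, 0.0142], [0, 0, 0]]
    - [[0, 0, 0.0142], [0, 0, 0]]
    - [[0, 0, 0.0142], [0, 0, 0]]
    - [[0, 0, 0.0142], [0, 0, 0]]
    - [[0, 0, 0.0142], [0, 0, 0]]
    - [[0, 0, 0.0142], [0, 0, 0]]
    - [[0, 0, 0.0142], [0, 0, 0]]
    - [[0, 0, 0], [0, 0, 0]]

```text
time_s: 7.82
ee_pos: [0.5356, 0.2486, 0.079]
ee_rot: [0.303, 0.953, -0.001, -0.001]
ft_force: [0.2, 0.0, 0.4]
width: 0.0855
finger_force: 0.0
```

Emit:
jog_arm:
  plan:
    - [[0, 0, 0], [0, 0, 0]]
    - [[0, 0, 0], [0, 0, 0]]
    - [[0, 0, 0], [0, 0, 0]]
    - [[0, 0, 0], [0, 0, 0]]
    - [[0, 0, 0], [0, 0, 0]]
    - [[0, 0, 0], [0, 0, 0]]
    - [[0, 0, 0], [0, 0, 0]]
    - [[0, 0, 0], [0, 0, 0]]
  gripper: -1

```text
time_s: 8.82
ee_pos: [0.5369, 0.249, 0.0809]
ee_rot: [0.303, 0.953, 0.0, 0.0]
ft_force: [0.0, -0.9, 5.8]
width: 0.0154
finger_force: 58.8
```

Emit:
jog_arm:
  plan:
    - [[0, 0, -0.015], [0, 0, 0]]
    - [[0, 0, -0.02], [0, 0, 0]]
    - [[0, 0, -0.028], [0, 0, 0]]
    - [[0, 0, -0.028], [0, 0, 0]]
    - [[0, 0, -0.028], [0, 0, 0]]
    - [[0, 0, -0.028], [0, 0, 0]]
    - [[0, 0, -0.028], [0, 0, 0]]
    - [[0, 0, 0], [0, 0, 0]]

```text
time_s: 9.82
ee_pos: [0.5375, 0.2493, 0.2577]
ee_rot: [0.303, 0.953, 0.001, 0.002]
ft_force: [-0.1, 0.0, -2.8]
width: 0.0156
finger_force: 58.9
```

```bash
cat >> h.py <<'E'
n=np.array([.4957,.0671,.8659]);n/=np.linalg.norm(n)
X=np.array([-n[0],-n[1],0]);X-=n*(X@n);X/=np.linalg.norm(X);Y=np.cross(n,X)
SO=np.array([.5525,-.25,.1044])-.006*n
def tgt(th,h): # tool orientation at rotor angle th, TCP for key tip h above mouth
    sy=np.cos(th)*Y+np.sin(th)*X
    return frame(-n,-sy), SO+(h+.071)*n
E
python3 - <<'E'
from h import *
s=arm.sense(); print(s['width'],s['qpos'].round(3))
T=cur(); T=rows(T,T[:3,:3],[.55,-.22,.27],12); F,p=tgt(.13,.03); rows(T,F,p,6)
E
```

```text
0.015613100760505772 [0.311 0.407 0.085 1.246 0.    0.926]
12 rows [-0.0234, -0.0313, -0.0011] [0.0, 0.0, 0.0] step mm 39.095524040483205 deg 0.0
[[0.539, 0.21, 0.259], [0.542, 0.093, 0.262], [0.545, -0.024, 0.265], [0.548, -0.141, 0.268]] [0.55, -0.22, 0.27]
6 rows [-0.012, 0.0002, 0.0119] [0.0381, 0.0808, -0.1007] step mm 16.90118339052032 deg 7.712773842069518
[[0.56, -0.226, 0.258], [0.587, -0.24, 0.217]] [0.599, -0.244, 0.186]
```

Emit:
jog_arm:
  plan:
    - [[-0.0234, -0.0313, -0.0011], [0, 0, 0]]
    - [[-0.0234, -0.0313, -0.0011], [0, 0, 0]]
    - [[-0.0234, -0.0313, -0.0011], [0, 0, 0]]
    - [[-0.0234, -0.0313, -0.0011], [0, 0, 0]]
    - [[-0.0234, -0.0313, -0.0011], [0, 0, 0]]
    - [[-0.0234, -0.0313, -0.0011], [0, 0, 0]]
    - [[-0.0234, -0.0313, -0.0011], [0, 0, 0]]
    - [[-0.0234, -0.0313, -0.0011], [0, 0, 0]]
    - [[-0.0234, -0.0313, -0.0011], [0, 0, 0]]
    - [[-0.0234, -0.0313, -0.0011], [0, 0, 0]]
    - [[-0.0234, -0.0313, -0.0011], [0, 0, 0]]
    - [[-0.0234, -0.0313, -0.0011], [0, 0, 0]]

```text
time_s: 11.32
ee_pos: [0.5486, -0.2208, 0.2673]
ee_rot: [0.303, 0.953, 0.0, -0.001]
ft_force: [0.8, 0.5, -2.6]
width: 0.0152
finger_force: 59.0
```

Emit:
jog_arm:
  plan:
    - [[0, 0, 0], [0, 0, 0]]
    - [[0, 0, 0], [0, 0, 0]]

```text
time_s: 11.58
ee_pos: [0.5487, -0.2193, 0.2675]
ee_rot: [0.303, 0.953, 0.0, -0.001]
ft_force: [0.1, 0.8, -1.9]
width: 0.0153
finger_force: 59.0
```

```bash
python3 - <<'E'
from h import *
T=cur(); print(T[:3,3]); F,p=tgt(.13,.035); rows(T,F,p,8)
E
```

```text
[ 0.54872083 -0.21930872  0.26753458]
8 rows [-0.0094, 0.0002, 0.0078] [0.0284, 0.0599, -0.0756] step mm 12.216382443260361 deg 5.760984499386736
[[0.557, -0.225, 0.26], [0.579, -0.236, 0.233], [0.597, -0.242, 0.202]] [0.602, -0.243, 0.191]
```

Emit:
jog_arm:
  plan:
    - [[-0.0094, 0.0002, 0.0078], [0.0284, 0.0599, -0.0756]]
    - [[-0.0094, 0.0002, 0.0078], [0.0284, 0.0599, -0.0756]]
    - [[-0.0094, 0.0002, 0.0078], [0.0284, 0.0599, -0.0756]]
    - [[-0.0094, 0.0002, 0.0078], [0.0284, 0.0599, -0.0756]]
    - [[-0.0094, 0.0002, 0.0078], [0.0284, 0.0599, -0.0756]]
    - [[-0.0094, 0.0002, 0.0078], [0.0284, 0.0599, -0.0756]]
    - [[-0.0094, 0.0002, 0.0078], [0.0284, 0.0599, -0.0756]]
    - [[-0.0094, 0.0002, 0.0078], [0.0284, 0.0599, -0.0756]]
    - [[0, 0, 0], [0, 0, 0]]
    - [[0, 0, 0], [0, 0, 0]]

```text
time_s: 12.82
ee_pos: [0.6009, -0.2428, 0.1923]
ee_rot: [-0.002, 0.966, -0.035, -0.256]
ft_force: [-0.1, -0.4, -1.3]
width: 0.0152
finger_force: 59.5
```

```bash
python3 - <<'E'
from h import *
T=cur(); s=arm.sense(); print(T[:3,3],s['qpos'].round(3),'axis err',np.arccos(-T[:3,2]@n)); F,p=tgt(.13,.01); rows(T,F,p,3)
p,d,K,Tc=grab('wrist'); W=cloud(d,K,Tc); cv2.imwrite('pics/w3.png',p)
# axis of shank: visible shank points expressed in tool frame
q=(W-T[:3,3])@T[:3,:3]; m=(q[...,2]>.01)&(q[...,2]<.075)&(abs(q[...,0])<.02)&(abs(q[...,1])<.02)
print(m.sum())
for a in np.arange(.015,.075,.01):
    k=m&(abs(q[...,2]-a)<.003); 
    if k.sum()>4: print(round(a,3),k.sum(),q[k][:,:2].min(0).round(4),q[k][:,:2].max(0).round(4))
E
```

```text
[ 0.60093434 -0.24275392  0.19226954] [-0.374  1.108  1.095  2.022 -0.247 -0.32 ] axis err 0.0026802338442626643
3 rows [-0.0005, -0.0002, 0.0085] [-0.0004, 0.0008, -0.0002] step mm 8.517041739947034 deg 0.052512449324039964
[[0.597, -0.244, 0.185]] [0.59, -0.245, 0.169]
3
```

View pics/w3.png

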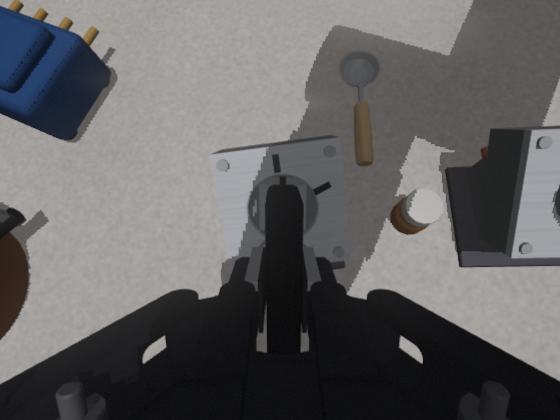

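The wrist view shows the handle from above at (283,190–350), hiding the shank, with the socket recess just below it. I'll check the shank from the fixed cameras.

```bash
python3 - <<'E'
from h import *
T=cur()
ims=[]
for nm in ['scene','side']:
    p,d,K,Tc=grab(nm); W=cloud(d,K,Tc); q=(W-T[:3,3])@T[:3,:3]
    c=(T[:3,3]+.045*T[:3,2]-Tc[:3,3])@Tc[:3,:3]; u=int(c[0]/c[2]*K[0,0]+K[0,2]);v=int(c[1]/c[2]*K[1,1]+K[1,2])
    m=(q[...,2]>0)&(q[...,2]<.075)&(abs(q[...,0])<.03)&(abs(q[...,1])<.03)
    print(nm,u,v,m.sum())
    for a in np.arange(.005,.08,.01):
        k=m&(abs(q[...,2]-a)<.005)
        if k.sum()>4: print(round(a,3),k.sum(),np.percentile(q[k][:,:2],[5,50,95],axis=0).round(4).tolist())
    ims.append(cv2.resize(p[max(0,v-45):v+45,max(0,u-45):u+45],(390,390),interpolation=cv2.INTER_CUBIC))
cv2.imwrite('pics/two.png',np.hstack(ims))
E
```

```text
scene 161 234 47
0.025 9 [[-0.009, -0.0097], [-0.0085, -0.0072], [-0.0055, -0.003]]
0.035 8 [[-0.0089, -0.0103], [-0.0076, -0.0097], [0.0011, -0.0028]]
0.045 12 [[-0.0089, -0.0102], [-0.0081, -0.0085], [0.0009, -0.0008]]
0.055 11 [[-0.0089, -0.0103], [-0.0067, -0.0098], [0.0044, -0.0001]]
side 343 131 0
```

View pics/two.png

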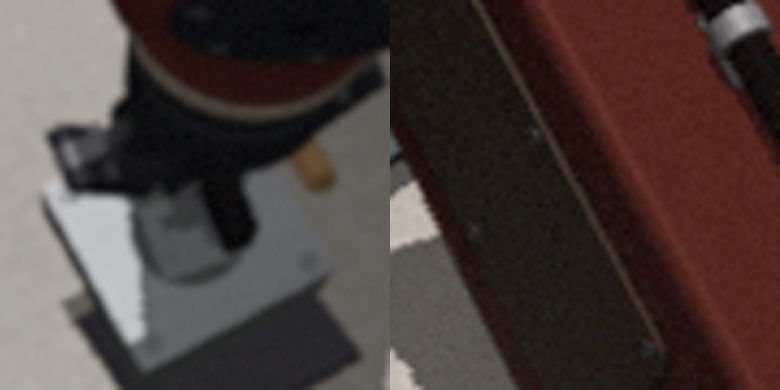

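The crops show the shank upright between the fingers. Depth puts its faces at about −9 and −10 mm in the tool frame at every height, so it is not tilted. I insert it in stages.

Emit:
jog_arm:
  plan:
    - [[-0.0005, -0.0002, 0.0085], [0, 0.001, 0]]
    - [[-0.0005, -0.0002, 0.0085], [0, 0.001, 0]]
    - [[-0.0005, -0.0002, 0.0085], [0, 0.001, 0]]
    - [[0, 0, 0.004], [0, 0, 0]]
    - [[0, 0, 0.004], [0, 0, 0]]
    - [[0, 0, 0.004], [0, 0, 0]]
    - [[0, 0, 0.004], [0, 0, 0]]
    - [[0, 0, 0], [0, 0, 0]]
    - [[0, 0, 0], [0, 0, 0]]

```text
time_s: 14.1
ee_pos: [0.5822, -0.247, 0.1547]
ee_rot: [-0.002, 0.966, -0.035, -0.257]
ft_force: [-0.3, 1.4, -2.1]
width: 0.0149
finger_force: 59.5
```

```bash
cat > st.py <<'E'
from h import *
T=cur(); s=arm.sense(); v=T[:3,3]-SO; F,_=tgt(.13,0)
print('h',v@n-.071,'lat in tool xy',(T[:3,:3].T@(v-n*(v@n)))[:2].round(4),'rot err',R.from_matrix(T[:3,:3].T@F).as_rotvec().round(3),'F tool',(T[:3,:3].T@s['ft_force']).round(1),'M tool',(T[:3,:3].T@s['wrist_torque']).round(2),s['qpos'].round(3),s['time_s'])
E
python3 st.py
```

```text
h -0.006539540291841686 lat in tool xy [-0.0009 -0.0009] rot err [-0.001 -0.    -0.   ] F tool [-0.8  1.5  1.9] M tool [-0.52 -0.72  0.01] [-0.388  1.028  0.825  1.832 -0.254 -0.332] 14.1
```

Emit:
jog_arm:
  plan:
    - [[0.0009, 0.001, 0.004], [0, 0, 0]]
    - [[0, 0, 0.004], [0, 0, 0]]
    - [[0, 0, 0.004], [0, 0, 0]]
    - [[0, 0, 0.004], [0, 0, 0]]
    - [[0, 0, 0], [0, 0, 0]]
    - [[0, 0, 0], [0, 0, 0]]

```text
time_s: 14.85
ee_pos: [0.5735, -0.2473, 0.1412]
ee_rot: [-0.002, 0.966, -0.035, -0.257]
ft_force: [0.3, 1.8, -3.4]
width: 0.0151
finger_force: 59.4
```

```bash
python3 st.py
```

```text
h -0.022539115280887076 lat in tool xy [ 0.0001 -0.0002] rot err [-0.002 -0.    -0.001] F tool [-1.9  2.   2.7] M tool [-0.45 -0.7  -0.01] [-0.393  1.004  0.739  1.769 -0.256 -0.336] 14.85
```

Almost no force. I push the rest until it bottoms.

Emit:
jog_arm:
  plan:
    - [[0, 0, 0.003], [0, 0, 0]]
    - [[0, 0, 0.002], [0, 0, 0]]
    - [[0, 0, 0.002], [0, 0, 0]]
    - [[0, 0, 0.001], [0, 0, 0]]
    - [[0, 0, 0], [0, 0, 0]]
    - [[0, 0, 0], [0, 0, 0]]

```text
time_s: 15.6
ee_pos: [0.5697, -0.2479, 0.1345]
ee_rot: [-0.002, 0.966, -0.035, -0.256]
ft_force: [1.9, 1.7, 0.1]
width: 0.0153
finger_force: 59.8
```

```bash
python3 st.py
```

```text
h -0.030311589156635323 lat in tool xy [ 0.     -0.0002] rot err [-0.002  0.    -0.001] F tool [-1.6  1.6 -1.2] M tool [-0.42 -0.81  0.02] [-0.395  0.995  0.703  1.74  -0.257 -0.339] 15.6
```

Emit:
jog_arm:
  plan:
    - [[0, 0, 0.001], [0, 0, 0]]
    - [[0, 0, 0.001], [0, 0, 0]]
    - [[0, 0, 0], [0, 0, 0]]

```text
time_s: 15.98
ee_pos: [0.5698, -0.248, 0.1342]
ee_rot: [-0.002, 0.966, -0.036, -0.255]
ft_force: [5.9, 2.6, 10.0]
width: 0.0151
finger_force: 61.2
```

```bash
python3 st.py
```

```text
h -0.030530041263945047 lat in tool xy [-0.0002 -0.0004] rot err [-0.003  0.004 -0.001] F tool [ -0.2   1.7 -11.8] M tool [-0.57 -0.63  0.01] [-0.395  0.991  0.696  1.734 -0.257 -0.339] 15.975
```

Key is home: bottomed at 30.5 mm depth with a 12 N push. Now I turn it clockwise, which is + about tool z.

Emit:
jog_arm:
  plan:
    - [[0, 0, 0], [0, 0, 0.08]]
    - [[0, 0, 0], [0, 0, 0.1]]
    - [[0, 0, 0], [0, 0, 0.1]]
    - [[0, 0, 0], [0, 0, 0.1]]
    - [[0, 0, 0], [0, 0, 0.1]]
    - [[0, 0, 0], [0, 0, 0.1]]
    - [[0, 0, 0], [0, 0, 0.1]]
    - [[0, 0, 0], [0, 0, 0.1]]
    - [[0, 0, 0], [0, 0, 0.1]]
    - [[0, 0, 0], [0, 0, 0.1]]
    - [[0, 0, 0], [0, 0, 0]]
    - [[0, 0, 0], [0, 0, 0]]

```text
time_s: 17.48
ee_pos: [0.5693, -0.2483, 0.1345]
ee_rot: [0.453, 0.854, -0.152, -0.208]
ft_force: [4.6, 3.2, 12.0]
width: 0.0153
finger_force: 61.3
```

```bash
python3 st.py
```

```text
h -0.030519098614917667 lat in tool xy [-0.0003 -0.0006] rot err [-0.002  0.004 -0.981] F tool [  3.   -0.4 -12.9] M tool [-0.28  0.29 -0.06] [-0.395  0.991  0.696  1.735 -0.258  0.641] 17.475
```

Emit:
jog_arm:
  plan:
    - [[0, 0, 0], [0, 0, 0.05]]
    - [[0, 0, 0], [0, 0, 0.05]]
    - [[0, 0, 0], [0, 0, 0.05]]
    - [[0, 0, 0], [0, 0, 0.04]]
    - [[0, 0, 0], [0, 0, 0]]
    - [[0, 0, 0], [0, 0, 0]]

```text
time_s: 18.23
ee_pos: [0.5692, -0.2484, 0.1345]
ee_rot: [0.532, 0.807, -0.171, -0.193]
ft_force: [4.1, 1.2, 12.3]
width: 0.0148
finger_force: 61.3
```

```bash
python3 st.py
```

```text
h -0.03052561880309134 lat in tool xy [-0.0005 -0.0007] rot err [-0.002  0.004 -1.171] F tool [  1.2  -2.2 -12.7] M tool [-0.1   0.26 -0.09] [-0.396  0.991  0.696  1.735 -0.258  0.83 ] 18.225
```

Emit:
jog_arm:
  plan:
    - [[0, 0, 0], [0, 0, 0.04]]
    - [[0, 0, 0], [0, 0, 0.04]]
    - [[0, 0, 0], [0, 0, 0.04]]
    - [[0, 0, 0], [0, 0, 0]]

```text
time_s: 18.73
ee_pos: [0.5691, -0.2484, 0.1346]
ee_rot: [0.579, 0.773, -0.183, -0.183]
ft_force: [3.3, 1.1, 11.6]
width: 0.0151
finger_force: 61.2
```

```bash
python3 st.py
```

```text
h -0.0305383973334725 lat in tool xy [-0.0006 -0.0007] rot err [-0.002  0.004 -1.291] F tool [  1.   -2.7 -11.8] M tool [ 0.08  0.21 -0.39] [-0.396  0.991  0.696  1.735 -0.259  0.951] 18.725
```

Emit:
jog_arm:
  plan:
    - [[0, 0, 0], [0, 0, 0.03]]
    - [[0, 0, 0], [0, 0, 0.03]]
    - [[0, 0, 0], [0, 0, 0]]

```text
time_s: 19.1
ee_pos: [0.5691, -0.2485, 0.1346]
ee_rot: [0.602, 0.756, -0.188, -0.177]
ft_force: [4.5, -0.0, 13.2]
width: 0.0155
finger_force: 62.0
```

```bash
python3 st.py
```

```text
h -0.030516371450526394 lat in tool xy [-0.0006 -0.0008] rot err [-0.002  0.004 -1.35 ] F tool [ -0.4  -2.8 -13.6] M tool [ 0.28  0.09 -0.85] [-0.395  0.991  0.696  1.735 -0.259  1.01 ] 19.1
```

At the hard stop: the torque climbs to 0.85 N m. I relax the load, open and retreat along the axis.

Emit:
jog_arm:
  plan:
    - [[0, 0, -0.001], [0, 0, -0.04]]
    - [[0, 0, -0.0005], [0, 0, -0.04]]
    - [[0, 0, 0], [0, 0, 0]]

```text
time_s: 19.48
ee_pos: [0.5692, -0.2483, 0.1346]
ee_rot: [0.571, 0.779, -0.181, -0.185]
ft_force: [0.5, -0.2, 5.8]
width: 0.0151
finger_force: 60.4
```

Emit:
jog_arm:
  plan:
    - [[0, 0, 0], [0, 0, 0]]
    - [[0, 0, 0], [0, 0, 0]]
    - [[0, 0, 0], [0, 0, 0]]
    - [[0, 0, 0], [0, 0, 0]]
    - [[0, 0, 0], [0, 0, 0]]
    - [[0, 0, 0], [0, 0, 0]]
  gripper: 1

```text
time_s: 20.23
ee_pos: [0.5694, -0.2478, 0.1339]
ee_rot: [0.571, 0.779, -0.18, -0.186]
ft_force: [0.5, 0.5, 0.1]
width: 0.0853
finger_force: 0.0
```

Emit:
jog_arm:
  plan:
    - [[0, 0, -0.01], [0, 0, 0]]
    - [[0, 0, -0.015], [0, 0, 0]]
    - [[0, 0, -0.02], [0, 0, 0]]
    - [[0, 0, -0.02], [0, 0, 0]]
    - [[0, 0, -0.02], [0, 0, 0]]
    - [[0, 0, 0], [0, 0, 0]]
    - [[0, 0, 0], [0, 0, 0]]

```text
time_s: 21.1
ee_pos: [0.6002, -0.2395, 0.2023]
ee_rot: [0.571, 0.78, -0.179, -0.181]
ft_force: [-1.1, 0.6, -0.3]
width: 0.0856
finger_force: 0.0
```

```bash
python3 - <<'E'
from h import *
p,d,K,T=grab('wrist'); W=cloud(d,K,T); cv2.imwrite('pics/w4.png',p)
q=W-SO; hh=q@n; m=(hh>.04)&(hh<.09)&(np.linalg.norm(q-hh[...,None]*n,axis=2)<.055)
h=hh[m]; print('handle top above mouth (75 if home)',np.percentile(h,[50,90,97]).round(4))
k=m&(abs(hh-np.percentile(h,90))<.004); r=cv2.minAreaRect(np.c_[q[k]@X,q[k]@Y].astype(np.float32)); print(r, arm.sense()['time_s'])
E
python3 st.py
```

```text
handle top above mouth (75 if home) [0.0746 0.0756 0.076 ]
((-0.0013721929863095284, -0.0009664371609687805), (0.013972110114991665, 0.07934063673019409), 11.470893859863281) 21.15
h 0.043964975163555076 lat in tool xy [ 0.0049 -0.0059] rot err [ 1.00e-03  1.20e-02 -1.27e+00] F tool [-0.4 -0.8 -0.5] M tool [-0.56 -0.06  0.  ] [-0.37   1.09   1.083  2.021 -0.247  0.951] 21.15
```

View pics/w4.png

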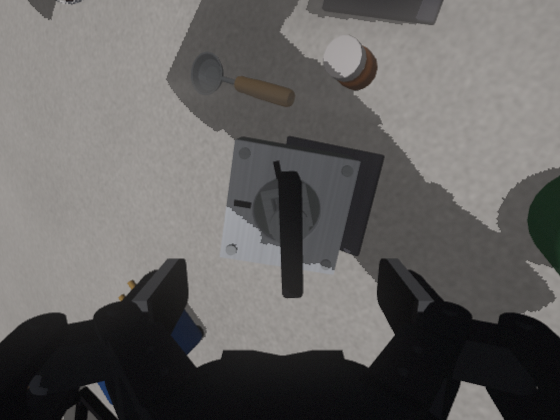

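The final view shows the key standing in the socket with its handle at (290,235). The handle top is 75 mm above the mouth, so the key is fully home. The key angle is about 1.37 rad, meaning the rotor is at its stop, and the gripper is clear of everything.

```bash
python3 -c "
from rig import arm
print(arm.finish_job())"
```

```text
the job is handed in; nothing more can be done
None
```

I put the key fully home in the valve socket, turned it clockwise to the open stop and left it standing there with the gripper clear; the job was handed in at about 21 s, and no verdict came back.

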